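# Clamp a microplate on the shaker

### The job

Clamp the white microplate that sits on the lab shaker: swing the steel strap over the plate until it is fully home against its stop pin, and only then push the upright cam lever all the way down. Just push with the shut fingers, gently, and do not grip or lift anything; leave the plate in its seat and the bottle, jar and tip box where they stand.

Things in the scene. Friction and masses are not known exactly. Their poses are not given: they have to be found in the camera images.
- shaker: Microplate shaker, fixed to the bench: white housing 210 x 200 mm, 56 high, and a dark rubber-topped platform 160 (x) x 190 (y) mm, its top 72 above the bench. Origin: centre of its underside, on the bench; x from its front (display, dial) to its back, y to its left, z up. 'Shaker (x, y)' below is mm in this frame. It stands anywhere in 8 x 22 cm, turned up to 0.5 rad.
- strap (a joint): Swing of the strap, rad, about the upright axis at strap_pivot. 0 = fully home: it points to shaker -y straight across the plate, against the stop pin. Positive = swung away towards shaker +x: at value a it points along (sin a, -cos a) in the shaker frame. Range 0 to 1.75, starts 1.0 to 1.6. Friction about 0.12 N m (1.6 N at the flange); it stays where it is left.
- strap_pivot (a point): On the strap's swing axis, at shaker (0, 75), at the height of the strap's underside, 93 above the bench. The strap is a flat steel bar 24 wide and 5 thick (top 98 above the bench, underside 4 above the plate), reaching 145 from this axis.
- strap_flange (a point): Middle of the face to push: the outer face of the strap's upturned flange, a steel wall on the edge that trails as it swings home (shaker +x edge when home), 4 thick, 60 long (45 to 105 from the swing axis), 98 to 130 above the bench. The point is 75 from the axis, 12 off the strap's centre line, 114 above the bench. Its x points out of the face, z up.
- lever (a joint): Angle of the cam lever, rad, about the level pin at lever_pin. 0 = upright, positive = leaning outward: at value b it points from the pin along (0, -sin b, cos b) in the shaker frame. 1.5 = all the way down at its stop, nearly level. Range 0 to 1.5, starts 0.1 to 0.4. Friction about 0.18 N m (3.5 N at 50 mm from the pin); it stays where it is left. Strap and lever do not block each other.
- lever_pin (a point): Centre of the lever's pin, which lies along shaker x, at shaker (0, -83), 103 above the bench, between two steel cheeks (shaker x -19 to 19, y -93 to -73, tops 112 above the bench). When the lever is down its steel cam nose lies over the strap's end.
- lever_end (a point): Free end of the cam lever, on its centre line, 75 from the pin. The lever is bare aluminium, 8 thick and 16 wide, with a paddle 9 thick and 26 wide over the last 35. When down it sticks out beyond the platform, about 105 above the bench, with nothing under it.
- plate: White microplate, loose, 128 (shaker x) x 85 (shaker y) x 17 mm high, on the platform between low corner lips, under the strap's path. Origin: centre of its underside, 72 above the bench; top 89 above the bench.
- bottle: Glass reagent bottle with orange cap, loose, 64 mm across, 150 high, on the bench to the shaker's left. Origin: centre of its underside.
- jar: Amber glass jar with white lid, loose, 52 mm across, 65 high, on the bench near the shaker's front right corner. Origin: centre of its underside.
- tipbox: Blue pipette tip box with clear lid, loose, 85 x 120 x 68 mm high, on the bench behind the shaker. Origin: centre of its underside.
Mind the look-alikes: they are no part of the job. Of the things like the bottle, leave any that is yellow; of the rest the larger one is meant. What is meant by the jar is not brown, and is the larger of those in its own colour.

How it is judged:
On the way, in this order (a step that is already met when the one before it is completed fails the run):
1. the strap is fully home across the plate, with the lever still up (value of joint strap below 0.06 rad and value of joint lever below 0.8 rad), for 0.2 s.
2. the cam lever is all the way down, the strap still home (value of joint lever above 1.38 rad and value of joint strap below 0.06 rad), for 0.2 s.
At the end, for the whole second after the job is handed in: The strap is home (within 0.06 rad), the lever is down (within 0.12 rad of its stop), both at rest, the plate is within 10 mm of where it was and flat in its seat, and the bottle, jar and tip box are upright within 20 mm of where they stood (all of step 2 and velocity of joint each of lever, strap below 0.05 rad/s and linear speed of plate below 0.02 m/s and not (z of plate in the frame of shaker above 0.08 m) and not (angle between plate's own z axis and vertical above 0.12 rad) and not (distance of plate from where it was at the start of the episode above 0.01 m) and not (distance of bottle from where it was at the start of the episode above 0.02 m) and not (angle between bottle's own z axis and vertical above 0.2 rad) and not (distance of jar from where it was at the start of the episode above 0.02 m) and not (angle between jar's own z axis and vertical above 0.2 rad) and not (distance of tipbox from where it was at the start of the episode above 0.02 m) and not (angle between tipbox's own z axis and vertical above 0.2 rad)); the robot touches nothing.
It fails at once if the lever is pushed down while the strap is not home (value of joint lever above 0.8 rad and value of joint strap above 0.1 rad).
It fails at once if the plate is lifted, tipped or pushed out of its seat (z of plate in the frame of shaker above 0.08 m or angle between plate's own z axis and vertical above 0.12 rad or distance of plate from where it was at the start of the episode above 0.01 m).
It fails at once if the bottle, jar or tip box is lifted, moved or knocked (distance of any of bottle, jar, tipbox from where it was at the start of the episode above 0.02 m or angle between any of bottle, jar, tipbox's own z axis and vertical above 0.2 rad).
It fails at once if the strap is gripped or forced (over 60 N) (contact force between the fingers and strap above 60 N).
It fails at once if the lever is gripped or forced (over 60 N) (contact force between the fingers and lever above 60 N).
It also fails if it takes over 45 s, if anything falls off the work surface, if the arm or the gripper's body presses on something with over 40 N, if the wrist force passes 120 N, or if a joint passes its speed limit or range.

### The arm

A 7-joint arm with a two-finger parallel gripper is mounted at the origin on the work surface. World frame = base frame: x ahead of the robot, y to its left, z up, the work surface at z = 0. Lengths are in m, angles in rad, forces in N, time in s.
With the tool pointing down it reaches from about 0.4 to 0.875 m from the base axis. Payload 6.5 kg.
Tool frame: the origin (TCP) lies on the centre line of the jaws, within the pads' length; the fingertips stand 14 mm ahead of it and the grasp point (between the pads) lies 5 mm behind it; z points along the fingers, y is the line along which they close (so a half turn about z gives the same grasp; the last joint's range is limited). The gripper opens to 85 mm and grips with 20 to 120 N. Pads are 22 mm wide; open, the fingers measure 114 mm over their backs; the gripper's body (76 mm by 85 mm) begins 54 mm behind the grasp point. The pads swing forward as they close: fully open they stand 13 mm farther back than shut.
Start: joints at [-1.268, 0.536, -0.004, 1.538, 0.003, 1.067, -0.071], TCP at [0.234, 0.606, 0.245] pointing down, gripper open.
Joint ranges: [-2.7, 2.7], [-0.37, 2.16], [-1.27, 1.26], [0.24, 2.4], [-1.31, 4.45], [0.19, 1.91], [-2.76, 2.76]. Speed limits (rad/s): [2.39, 2.39, 3.14, 3.14, 3.14, 3.14, 3.14].

### API

Orientations are given as a unit quaternion [w, x, y, z].
In Python, from rig import manip, vision gives the robot as it stands. The module is installed in compiled form; this text tells all that it offers.
- The arm moves only by the tool servo_tool, never from a script. Its argument "motion" is a list that holds one entry, the list of rows, each a list of 7 numbers: the shift along the tool's x, y, z in m, then the turn, a rotation vector about the tool's x, y, z in degrees, then the opening, from 0 (shut) to 1 (fully open). In form: [[[tx, ty, tz, ax, ay, az, jaw], ...]]. A call has 1 to 8 rows; each row shifts and turns the commanded pose from where the row before left it, along the tool's axes as they then stand; what a row does not reach is not made up. A row lasts 1/12 s, in which the tool goes at most 41.7 mm and 7.16 degrees, less where a joint would pass 70% of its speed; a pose out of reach is approached as far as the arm can. A call with a gripper value outside its range is refused whole. The fingers move at their own pace and stop on an object; "newtons" is the grip in N (left out, the last holds). Time passes only in rows, so rows that do not move let the fingers close. It gives the time, the measured TCP pose, the force, the opening and the grip force at its end, in the units of the state.
- manip.get_obs(): the state, without advancing time (a new reading comes with each control period).
- vision.snapshot(name): name is "scene" or "top" or "wrist"; returns a dict with "color" (480x640x3 uint8, red, green, blue), "depth" (480x640 float32, m along the optical axis (not along the pixel's ray), 0 where there is no reading), "K" (3x3 intrinsics, pixels), "cam_to_world" (4x4, takes a point from camera to world coordinates). Camera axes: x right, y up, looking along -z (the intrinsics and any distortion apply to the point x, -y, -z); pixel columns grow to the right and rows downward; lengths in m; the calibration is good to about 2 mm. The wrist camera is an equidistant fisheye: a pixel r from the principal point sees the ray r / f radians off the axis. A picture is of the moment at which its call begins.
- manip.finish_job(): hands the job in; it is judged then, once.
The state is a dict: "clock": time; "joint_positions": joint angles; "joint_velocities": joint speeds; "tau": joint torques, N m; "ee_pos": TCP position; "orientation": TCP orientation; "force": force on the tool from outside, world axes, zero at the start; "wrist_torque": the same for the moment, N m; "grip_width": finger opening in m; "gripper_force": force on a finger pad.
Only numpy, scipy, OpenCV 4.12 (cv2) and the standard library are available. Lean on these libraries where they do the work, as an engineer would, in place of code of your own. Each camera call takes 0.05 s, during which the arm holds its last target. There are 200 camera calls.

## Working session

There is one attempt and no reset: what is moved stays moved. The work goes in short steps, Python scripts to look and compute and a tool call to move; the robot and the scene stay as the last step left them, time stands still between calls to the robot, and variables do not carry over. Pictures are saved under pics/ and viewed, at most 10 in all, crops included, and the job is handed in when it is done.

Besides the shell and the picture viewer there is one more tool, called after "Call:" in YAML: its name, and indented under it one key for each argument. servo_tool: Moves the arm, as the interface text tells. Its arguments: {"type":"object","properties":{"motion":{"type":"array"},"newtons":{"type":"number"}},"required":["motion"]}

```bash
mkdir -p pics; cat > h.py <<'E'
import numpy as np, cv2
from rig import manip, vision
def snap(n,f):
    s=vision.snapshot(n); cv2.imwrite(f'pics/{f}.png',s['color'][:,:,::-1]); np.savez(f'{f}.npz',**s); return s
def cloud(s):
    d=s['depth']; K=s['K']; v,u=np.mgrid[:480,:640]
    P=np.stack([(u-K[0,2])/K[0,0]*d,-(v-K[1,2])/K[1,1]*d,-d],-1)
    T=s['cam_to_world']; W=P@T[:3,:3].T+T[:3,3]; W[d==0]=np.nan; return W
E
python3 - <<'E'
from h import *
a=snap('top','top1');b=snap('scene','scene1')
for s in(a,b): print(s['K'].round(1).tolist(),s['cam_to_world'].round(3).tolist())
o=manip.get_obs();print({k:np.round(v,3).tolist() for k,v in o.items()})
E
```

```text
[[573.4, 0.0, 316.8], [0.0, 573.4, 237.2], [0.0, 0.0, 1.0]] [[-0.01, 0.996, -0.086, 0.427], [-1.0, -0.008, 0.023, 0.068], [0.022, 0.086, 0.996, 1.142], [0.0, 0.0, 0.0, 1.0]]
[[597.2, 0.0, 322.8], [0.0, 597.2, 251.0], [0.0, 0.0, 1.0]] [[-0.109, -0.637, 0.764, 1.334], [0.994, -0.071, 0.082, 0.117], [0.002, 0.768, 0.64, 0.826], [0.0, 0.0, 0.0, 1.0]]
{'clock': 0.1, 'joint_positions': [-1.268, 0.537, -0.004, 1.539, 0.003, 1.067, -0.071], 'joint_velocities': [-0.002, -0.001, 0.002, -0.004, 0.001, 0.0, 0.001], 'tau': [0.002, -58.456, 1.051, -25.978, 0.013, 0.005, -0.0], 'ee_pos': [0.234, 0.606, 0.244], 'orientation': [-0.0, 0.183, 0.983, -0.001], 'force': [0.319, -0.595, -0.174], 'wrist_torque': [0.031, 0.005, -0.056], 'gripper_force': 0.0, 'grip_width': 0.085}
```

View pics/top1.png

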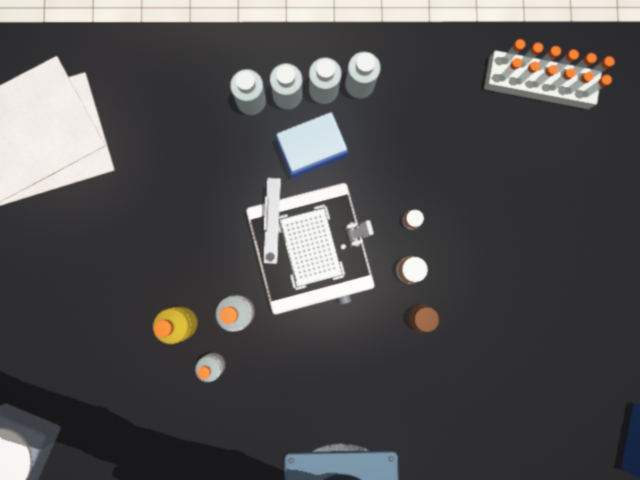

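View pics/scene1.png

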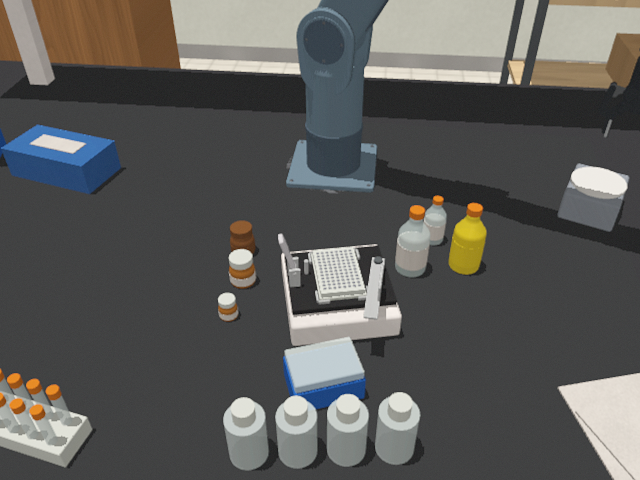

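The top view (up = world +x, left = +y) shows:
- **Shaker:** centred near (310,248). Its front and dial are at the bottom (345,298).
- **Strap:** pivot at (270,257), pointing up to (273,182).
- **Lever:** at (360,231).
- **Bottles:** clear large (235,313), clear small (210,367), yellow (175,325). The one meant is the clear large one at (235,313): not yellow, and the larger of the rest.
- **Jars:** amber with white lid, large (412,270) and small (414,219), and a brown one (425,319). The one meant is (412,270): not brown, and the larger in its colour.

I'll keep clear of all of them.

```bash
cat >> h.py <<'E'
def ray_z(s,uv,z):
    K=s['K'];T=s['cam_to_world'];d=T[:3,:3]@np.array([(uv[0]-K[0,2])/K[0,0],-(uv[1]-K[1,2])/K[1,1],-1])
    return T[:3,3]+d*(z-T[2,3])/d[2]
E
python3 - <<'E'
from h import *
s=dict(np.load('top1.npz'));W=cloud(s);c=s['color'].astype(int)
z=W[...,2]; reg=np.zeros(z.shape,bool); reg[170:320,235:385]=1
print('bench z',np.nanmedian(z[380:440,420:600]))
# housing+platform footprint
m=reg&(z>0.045)&(z<0.082); m=cv2.morphologyEx(m.astype(np.uint8),cv2.MORPH_OPEN,np.ones((3,3)))
P=W[m>0][:,:2]; r=cv2.minAreaRect((P*1000).astype(np.float32)); print('footprint',r)
# housing by white mask at 0.056 plane
w=(reg&(c.min(2)>200)).astype(np.uint8)
n,l,st,ce=cv2.connectedComponentsWithStats(w)
for i in range(1,n):
    if st[i,4]>100:
        Q=np.argwhere(l==i)[:,::-1]; print(st[i],ce[i].round(1),'zmed',np.nanmedian(z[l==i]),[ [round(v,1) for v in p] for p in cv2.boxPoints(cv2.minAreaRect(Q.astype(np.float32))).tolist()])
# strap
m=reg&(z>0.089)&(z<0.135); l0=m.copy(); l0[:,285:]=0
P=W[l0]; print('strap n',len(P),cv2.minAreaRect((P[:,:2]*1000).astype(np.float32)),np.nanpercentile(P[:,2],[5,50,95]))
l1=reg&(z>0.1); l1[:,:340]=0; P=W[l1]; print('lever',len(P),P[P[:,2].argmax()],P.min(0),P.max(0))
im=cv2.resize(s['color'][165:325,230:440],None,fx=3.75,fy=3.75,interpolation=cv2.INTER_CUBIC); cv2.imwrite('pics/crop1.png',im[:,:,::-1])
E
```

```text
bench z -0.0004775795067909483
footprint ((519.0526123046875, 80.19023895263672), (258.4206848144531, 236.2187957763672), 14.38284969329834)
[ 264  179   85   84 1692] [290.7 207.8] zmed 0.09432688555584212 [[260.7, 261.2], [267.0, 178.1], [348.7, 184.3], [342.4, 267.4]]
[247 205  15  15 160] [254.4 211.7] zmed 0.054659691067076355 [[246.0, 208.4], [260.5, 204.3], [263.6, 215.1], [249.1, 219.3]]
[ 281  208   63   81 3106] [311.2 247.4] zmed 0.08811407937532334 [[278.3, 220.0], [326.5, 207.4], [344.5, 276.4], [296.3, 289.0]]
[ 271  275  103   39 1334] [322.3 294.3] zmed 0.05518298981471603 [[270.3, 301.6], [370.7, 274.5], [374.1, 287.1], [273.7, 314.2]]
strap n 1438 ((495.2330627441406, 140.8103485107422), (56.41859436035156, 264.0266418457031), 74.83946228027344) [0.09396455 0.09790945 0.1263569 ]
lever 398 [ 0.51951231 -0.04148159  0.17781758] [ 0.49582958 -0.04901078  0.10004116] [ 5.41417831e-01 -2.85624911e-04  1.77817580e-01]
```

View pics/crop1.png

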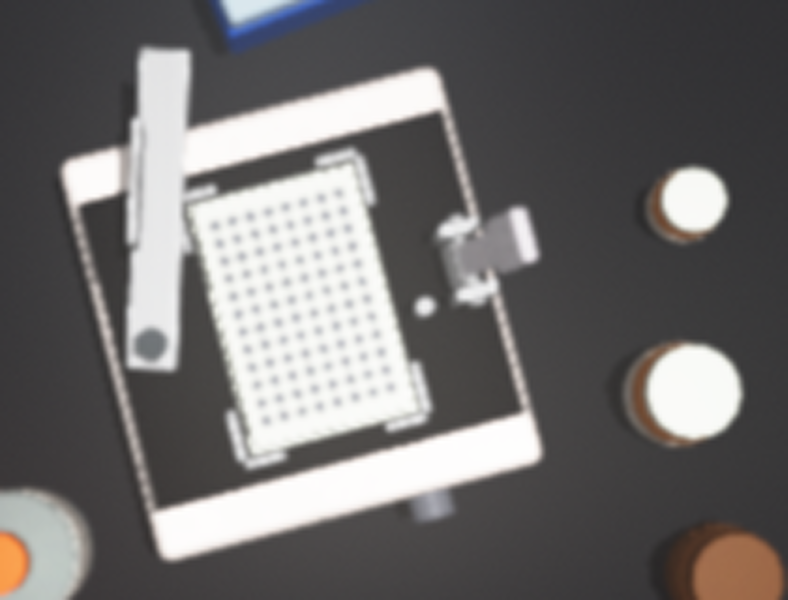

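The crop shows the strap pivot screw at crop (150,344), the flange on the strap's left side, the housing corners, the lever leaning right and the stop pin at (425,305). The jars, bottle and tip box match the identification above.

```bash
cat >> h.py <<'E'
def pose():
    s=dict(np.load('top1.npz'));W=cloud(s)
    f=lambda p,z: ray_z(s,(p[0]/3.75+230-.4,p[1]/3.75+165-.4),z)[:2]
    C=[f(p,.056) for p in [(62,162),(440,66),(543,458),(162,561)]]
    return s,W,f,C
E
python3 - <<'E'
from h import *
s,W,f,C=pose()
bl,br,fr,fl=C; print('sides',[np.linalg.norm(a-b).round(4) for a,b in [(bl,br),(br,fr),(fr,fl),(fl,bl)]])
x=(bl+br-fl-fr); y=(bl+fl-br-fr); y2=np.array([x[1]*-1,x[0]])
print('yaws',np.arctan2(x[1],x[0]),np.arctan2(-y[0],y[1])); print('centre',np.mean(C,0))
piv=f((150,344),.1); print('piv',piv)
c=s['color']; z=W[...,2]; m=(c.min(2)>180)&(abs(z-.089)<.003); m[:,:278]=0;m[:200]=0;m[290:]=0;m[:,346:]=0
r=cv2.minAreaRect((W[m][:,:2]*1000).astype(np.float32));print('plate',r)
m=(z>.116)&(z<.135);m[:180]=0;m[250:]=0;m[:,:255]=0;m[:,285:]=0;P=W[m][:,:2]
print('flange',len(P),P.mean(0),cv2.minAreaRect((P*1000).astype(np.float32)))
a=f((127,345),.098);b=f((178,345),.098)
e=f((164,50),.098);print('strap tip',e,'len',np.linalg.norm(e-piv),'dir',np.arctan2(*(e-piv)[::-1]))
for n,p in dict(jar=(683,393),lev=(527,237)).items(): print(n,f(p,.065 if n=='jar' else .175))
m=(z>.125);m[:200]=0;m[260:]=0;m[:,:345]=0;m[:,380:]=0;P=W[m];print('levertop',P[P[:,2]>.165].mean(0),P[P[:,2]>.165].min(0),P[P[:,2]>.165].max(0))
for n,(u,v,zz) in dict(bottlecap=(229,315,.15),tipbox=(312,140,.068)).items(): print(n,ray_z(s,(u,v),zz))
E
```

```text
sides [np.float64(0.1988), np.float64(0.2063), np.float64(0.1983), np.float64(0.2077)]
yaws 0.24137661862495885 0.2479224053464707
centre [0.50106889 0.05527998]
piv [0.48227149 0.12956608]
plate ((500.24249267578125, 56.116825103759766), (121.90115356445312, 79.990966796875), 14.334268569946289)
flange 90 [0.55807512 0.1354287 ] ((556.9461059570312, 135.77523803710938), (4.28840970993042, 59.20236587524414), 87.76344299316406)
strap tip [0.62673362 0.12234   ] len 0.14464274144350064 dir -0.049978988152189874
jar [ 0.45703758 -0.13545786]
lev [ 0.52521239 -0.04553024]
levertop [ 0.52545345 -0.04185815  0.17228889] [ 0.51316806 -0.04901078  0.16532073] [ 0.53747473 -0.03441897  0.17781758]
bottlecap [0.37982712 0.19625567 0.15      ]
tipbox [0.70529148 0.04998891 0.068     ]
```

Pose from the measurements: shaker at (0.501, 0.0555), yaw 0.247, strap at about 1.28 rad, lever at about 0.28. The pivot, flange and sizes agree within 2 mm. Moving to hover outside the flange.

Call:
servo_tool:
  motion:
    - [[-0.029, -0.0185, 0, 0, 0, 0, 0], [-0.029, -0.0185, 0, 0, 0, 0, 0], [-0.029, -0.0185, 0, 0, 0, 0, 0], [-0.029, -0.0185, 0, 0, 0, 0, 0], [-0.029, -0.0185, 0, 0, 0, 0, 0], [-0.029, -0.0185, 0, 0, 0, 0, 0], [-0.029, -0.0185, 0, 0, 0, 0, 0], [-0.029, -0.0185, 0, 0, 0, 0, 0]]
  newtons: 30

```text
clock: 0.77
ee_pos: [0.3979, 0.3829, 0.245]
orientation: [-0.0, 0.183, 0.983, -0.0]
force: [0.4, -0.4, 0.2]
grip_width: 0.0001
gripper_force: 0.0
```

Call:
servo_tool:
  motion:
    - [[-0.029, -0.0185, 0, 0, 0, 0, 0], [-0.029, -0.0185, 0, 0, 0, 0, 0], [-0.029, -0.0185, 0, 0, 0, 0, 0], [-0.029, -0.0185, 0, 0, 0, 0, 0], [-0.029, -0.0185, 0, 0, 0, 0, 0], [-0.029, -0.0185, 0, 0, 0, 0, 0], [-0.029, -0.0185, 0, 0, 0, 0, 0], [-0.029, -0.0185, 0, 0, 0, 0, 0]]

```text
clock: 1.43
ee_pos: [0.5609, 0.1614, 0.245]
orientation: [-0.0, 0.183, 0.983, -0.0]
force: [0.9, 0.9, 0.6]
grip_width: 0.0
gripper_force: 0.0
```

Call:
servo_tool:
  motion:
    - [[0, 0, 0, 0, 0, 7, 0], [0, 0, 0, 0, 0, 7, 0], [0, 0, 0, 0, 0, 7, 0], [0, 0, 0, 0, 0, 7, 0], [0, 0, 0, 0, 0, 7, 0], [0, 0, 0, 0, 0, 7, 0], [0, 0, 0, 0, 0, 7, 0], [0, 0, 0, 0, 0, 7, 0]]

```text
clock: 2.1
ee_pos: [0.5601, 0.1629, 0.2449]
orientation: [-0.0, 0.626, 0.78, -0.0]
force: [-0.5, 0.1, 0.1]
grip_width: -0.0001
gripper_force: 0.0
```

Call:
servo_tool:
  motion:
    - [[0, 0, 0, 0, 0, 5, 0], [0, 0, 0, 0, 0, 5, 0], [0, 0, 0, 0, 0, 5.5, 0], [0, 0, 0, 0, 0, 0, 0], [0, 0, 0, 0, 0, 0, 0]]

```text
clock: 2.52
ee_pos: [0.5601, 0.163, 0.245]
orientation: [-0.0, 0.722, 0.692, -0.0]
force: [-0.0, -1.0, -0.1]
grip_width: -0.0003
gripper_force: 0.0
```

```bash
cat >> h.py <<'E'
from scipy.spatial.transform import Rotation as R
C0=np.array([.501,.0555]);YAW=.247
Rs=np.array([[np.cos(YAW),-np.sin(YAW)],[np.sin(YAW),np.cos(YAW)]])
def st():
    o=manip.get_obs();q=np.array(o['orientation']);M=R.from_quat(q[[1,2,3,0]]).as_matrix()
    p=np.array(o['ee_pos']);sh=Rs.T@(p[:2]-C0)
    print('t',o['clock'],'p',p.round(4),'tx az',np.degrees(np.arctan2(M[1,0],M[0,0])).round(1),'shaker mm',(sh*1000).round(1),'tilt',np.degrees(np.arccos(-M[2,2])).round(2),'F',np.round(o['force'],1),'w',o['grip_width'],'j',np.round(o['joint_positions'],2))
    return o,M,p
def goto(p1):
    o,M,p=st();print('tool delta mm',(M.T@(np.array(p1)-p)*1000).round(1))
E
python3 - <<'E'
from h import *
goto([.559,.1636,.116]); s=snap('wrist','w1');print(s['K'].round(1).tolist())
E
```

```text
t 2.5167 p [0.5601 0.163  0.245 ] tx az 87.5 shaker mm [83.6 89.7] tilt 0.04 F [-0.  -1.  -0.1] w -0.00029957156723092016 j [-0.68  0.45  0.43  1.74 -0.21  1.   -0.22]
tool delta mm [  0.7  -1.1 129. ]
[[371.6, 0.0, 310.8], [0.0, 371.6, 243.9], [0.0, 0.0, 1.0]]
```

View pics/w1.png

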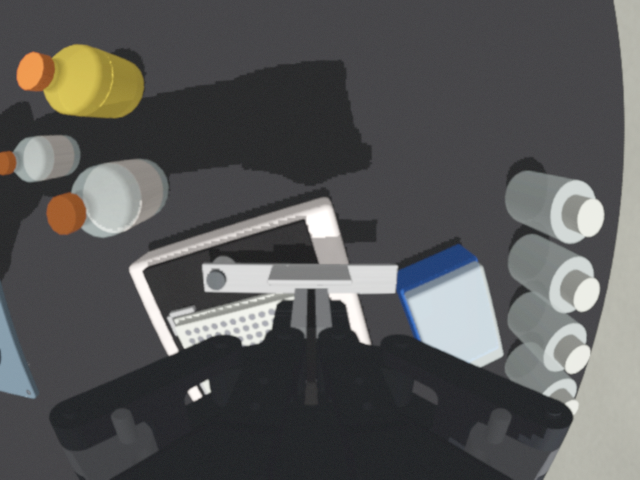

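The wrist view matches the plan. The flange is at (308,275), parallel to the finger face and centred laterally. The shut fingertips, at (310,300), are clear of it. Lowering outside it.

Call:
servo_tool:
  motion:
    - [[0, 0, 0.032, 0, 0, 0, 0], [0, 0, 0.032, 0, 0, 0, 0], [0, 0, 0.032, 0, 0, 0, 0], [0, 0, 0.031, 0, 0, 0, 0], [0, 0, 0, 0, 0, 0, 0]]

```text
clock: 2.98
ee_pos: [0.5562, 0.162, 0.1128]
orientation: [-0.002, 0.722, 0.692, -0.005]
force: [-1.4, 0.7, 0.0]
grip_width: -0.0001
gripper_force: 0.0
```

Call:
servo_tool:
  motion:
    - [[-0.005, 0, 0, 0, 0, 0, 0], [-0.004, 0, 0, 0, 0, 0, 0], [-0.003, 0, 0, 0, 0, 0, 0], [0, 0, 0, 0, 0, 0, 0]]

```text
clock: 3.32
ee_pos: [0.5613, 0.1499, 0.1204]
orientation: [0.001, 0.724, 0.69, 0.001]
force: [-0.2, 0.8, 0.9]
grip_width: 0.0001
gripper_force: 0.0
```

```bash
python3 - <<'E'
from h import *
st()
E
```

```text
t 3.3167 p [0.5613 0.1499 0.1204] tx az 87.3 shaker mm [81.6 76.8] tilt 0.19 F [-0.2  0.8  0.9] w 0.00014734808669323115 j [-0.61  0.61  0.36  1.84 -0.3   0.75 -0.13]
```

Call:
servo_tool:
  motion:
    - [[-0.0045, 0.0011, 0, 0, 0, 3, 0], [-0.0041, 0.0011, 0, 0, 0, 3, 0], [-0.0041, 0.0011, 0, 0, 0, 3, 0], [-0.0041, 0.0011, 0, 0, 0, 3, 0], [-0.0041, 0.0011, 0, 0, 0, 3, 0], [-0.0041, 0.0011, 0, 0, 0, 3, 0], [-0.0041, 0.0011, 0, 0, 0, 3, 0], [-0.0041, 0.0011, 0, 0, 0, 3, 0]]

```text
clock: 3.98
ee_pos: [0.5628, 0.1176, 0.1201]
orientation: [0.0, 0.851, 0.524, 0.002]
force: [2.5, 0.8, -0.4]
grip_width: -0.0001
gripper_force: 0.9
```

```bash
cat >> h.py <<'E'
def arc():
    o,M,p=st(); d=p[:2]-np.array([.4825,.129]); print('n,u mm',(d@M[:2,0]*1000).round(1),(d@M[:2,1]*1000).round(1),'strap angle if flush',(np.arctan2(M[1,0],M[0,0])-YAW).round(3))
E
python3 - <<'E'
from h import *
arc()
E
```

```text
t 3.9833 p [0.5628 0.1176 0.1201] tx az 63.3 shaker mm [75.1 45.1] tilt 0.27 F [ 2.5  0.8 -0.4] w -0.00012494145081707103 j [-0.63  0.62  0.47  1.86 -0.39  0.75 -0.41]
n,u mm 25.9 76.9 strap angle if flush 0.857
```

Call:
servo_tool:
  motion:
    - [[-0.0042, 0.0011, 0, 0, 0, 3, 0], [-0.0042, 0.0011, 0, 0, 0, 3, 0], [-0.0042, 0.0011, 0, 0, 0, 3, 0], [-0.0042, 0.0011, 0, 0, 0, 3, 0], [-0.0042, 0.0011, 0, 0, 0, 3, 0], [-0.0042, 0.0011, 0, 0, 0, 3, 0], [-0.0042, 0.0011, 0, 0, 0, 3, 0], [-0.0042, 0.0011, 0, 0, 0, 3, 0]]

```text
clock: 4.65
ee_pos: [0.5498, 0.0853, 0.1201]
orientation: [0.0, 0.942, 0.336, 0.002]
force: [2.3, 0.2, 1.0]
grip_width: -0.0002
gripper_force: 1.0
```

Call:
servo_tool:
  motion:
    - [[-0.0042, 0.0011, 0, 0, 0, 3, 0], [-0.0042, 0.0011, 0, 0, 0, 3, 0], [-0.0042, 0.0011, 0, 0, 0, 3, 0], [-0.0042, 0.0011, 0, 0, 0, 3, 0], [-0.0042, 0.0011, 0, 0, 0, 3, 0], [-0.003, 0.0011, 0, 0, 0, 3, 0]]

```text
clock: 5.15
ee_pos: [0.5328, 0.0667, 0.12]
orientation: [-0.0, 0.983, 0.184, 0.002]
force: [1.2, -0.5, 1.3]
grip_width: 0.0002
gripper_force: 0.9
```

```bash
python3 - <<'E'
from h import *
arc()
E
```

```text
t 5.15 p [0.5328 0.0667 0.12  ] tx az 21.2 shaker mm [33.6  3.1] tilt 0.26 F [ 1.2 -0.5  1.3] w 0.0002261011394882262 j [-0.71  0.61  0.66  1.96 -0.55  0.75 -0.92]
n,u mm 24.3 76.3 strap angle if flush 0.124
```

Call:
servo_tool:
  motion:
    - [[-0.0024, 0.0007, 0, 0, 0, 1.75, 0], [-0.0024, 0.0007, 0, 0, 0, 1.75, 0], [-0.0024, 0.0007, 0, 0, 0, 1.75, 0], [-0.0015, 0.0005, 0, 0, 0, 1.75, 0], [0, 0, 0, 0, 0, 0, 0]]

```text
clock: 5.57
ee_pos: [0.5234, 0.0613, 0.1184]
orientation: [-0.0, 0.992, 0.124, -0.0]
force: [0.9, -0.1, -0.1]
grip_width: 0.0003
gripper_force: 0.5
```

Call:
servo_tool:
  motion:
    - [[-0.001, 0, 0, 0, 0, 0, 0], [-0.001, 0, 0, 0, 0, 0, 0]]

```text
clock: 5.73
ee_pos: [0.5232, 0.0613, 0.1185]
orientation: [0.0, 0.992, 0.125, 0.002]
force: [7.8, 1.5, -5.3]
grip_width: -0.0003
gripper_force: 4.1
```

```bash
python3 - <<'E'
from h import *
arc()
E
```

```text
t 5.7333 p [0.5232 0.0613 0.1185] tx az 14.4 shaker mm [23.   0.2] tilt 0.18 F [ 7.8  1.5 -5.3] w -0.0003298825383470155 j [-0.73  0.61  0.69  1.99 -0.58  0.74 -1.  ]
n,u mm 22.6 75.7 strap angle if flush 0.005
```

The tool has stopped at shaker x = 23 (12 + 11 half finger), and the force is rising, so the strap is on its stop. I'll press briefly, back off, rise, then check from the top camera.

Call:
servo_tool:
  motion:
    - [[-0.001, 0, 0, 0, 0, 0, 0], [0, 0, 0, 0, 0, 0, 0], [0, 0, 0, 0, 0, 0, 0]]

```text
clock: 5.98
ee_pos: [0.5232, 0.0613, 0.1186]
orientation: [0.0, 0.992, 0.126, 0.002]
force: [8.5, 0.4, -5.9]
grip_width: -0.0003
gripper_force: 4.3
```

Call:
servo_tool:
  motion:
    - [[0.006, 0, 0, 0, 0, 0, 0], [0.012, 0, 0, 0, 0, 0, 0], [0.01, 0, -0.02, 0, 0, 0, 0], [0, 0, -0.04, 0, 0, 0, 0], [0, 0, -0.04, 0, 0, 0, 0], [0, 0, 0, 0, 0, 0, 0], [0, 0, 0, 0, 0, 0, 0]]

```text
clock: 6.57
ee_pos: [0.5485, 0.0677, 0.2199]
orientation: [-0.0, 0.992, 0.125, 0.001]
force: [-0.9, -0.3, -0.7]
grip_width: 0.0001
gripper_force: 0.0
```

```bash
python3 - <<'E'
from h import *
arc(); s=snap('wrist','w2'); b=snap('scene','s2')
cv2.imwrite('pics/s2c.png',cv2.resize(b['color'][210:350,210:430],None,fx=3.5,fy=3.5,interpolation=cv2.INTER_CUBIC)[:,:,::-1])
W=cloud(b);z=W[...,2]
S=(W[...,:2]-C0)@Rs
m=(z>.116)&(z<.135)&(abs(S[...,0])<.06)&(abs(S[...,1])<.06);P=S[m]*1000
print('flange',len(P),np.nanmedian(P,0),cv2.minAreaRect(P.astype(np.float32)) if len(P)>5 else '')
m=(z>.12)&(z<.19)&(abs(S[...,0])<.03)&(S[...,1]<-.075)&(S[...,1]>-.13);P=np.c_[S[m]*1000,z[m]*1000]
print('lever',len(P));
for h in range(120,190,10):
    q=P[abs(P[:,2]-h)<5]
    if len(q): print(h,np.median(q,0).round(1),q.min(0).round(1),q.max(0).round(1))
E
```

```text
t 6.5667 p [0.5485 0.0677 0.2199] tx az 14.4 shaker mm [49.1  0.2] tilt 0.14 F [-0.9 -0.3 -0.7] w 5.4685329783691894e-05 j [-0.81  0.51  0.81  1.86 -0.45  0.96 -1.11]
n,u mm 48.7 75.8 strap angle if flush 0.004
flange 232 [11.93701909 -1.14387921] ((11.62691879272461, -0.9516181945800781), (8.69040298461914, 60.34760665893555), 2.6984410285949707)
lever 191
120 [  8.2 -88.1 122.8] [ -3.7 -93.4 120. ] [ 10.9 -84.9 124.7]
130 [  7.1 -91.2 129.5] [ -6.9 -96.6 125.1] [ 11.  -86.7 135. ]
140 [  8.7 -92.8 139.9] [ -12.  -100.   136.1] [ 14.9 -90.2 144.9]
150 [ 11.7 -96.2 150. ] [  -9.8 -103.2  145.3] [ 15.3 -92.3 155. ]
160 [ 11.7 -98.8 160.2] [  -7.  -106.1  155.6] [ 16.5 -95.  164.8]
170 [   6.6 -104.2  172.2] [ -12.3 -109.   165.3] [ 16.2 -98.3 174.9]
180 [   1.8 -103.6  175.7] [  -8.8 -106.6  175.2] [  10.8 -100.9  176.3]
```

View pics/s2c.png

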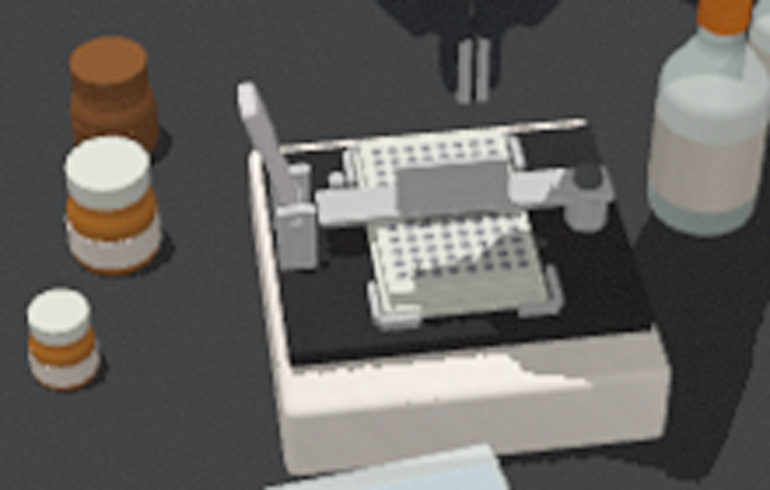

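The scene crop shows the strap across the plate, end at crop (320,207), next to the lever. The flange's outer face is at shaker x = 12, so it is home. The lever, top at (250,95), is still up at about 0.28. The bottle and jars haven't moved. Going to the lever's inner side.

Call:
servo_tool:
  motion:
    - [[-0.0165, 0.022, 0, 0, 0, 0, 0], [-0.0165, 0.022, 0, 0, 0, 0, 0], [-0.016, 0.022, 0, 0, 0, 0, 0], [0, 0, 0.025, 0, 0, 0, 0], [0, 0, 0.024, 0, 0, 0, 0], [0, 0, 0, 0, 0, 0, 0]]

```text
clock: 7.17
ee_pos: [0.5126, -0.0085, 0.1647]
orientation: [-0.0, 0.992, 0.125, -0.005]
force: [-0.7, 0.5, -0.4]
grip_width: 0.0
gripper_force: 0.0
```

```bash
python3 - <<'E'
from h import *
o,M,p=st()
f=lambda b,r=55:np.array([-83-r*np.sin(b)+4.5*np.cos(b)+14.5,103+r*np.cos(b)+4.5*np.sin(b)+14])
B=np.linspace(.26,1.5,17);Q=np.array([f(b) for b in B])
print('start tcp y,z',Q[0],'steps tool y,z',(-np.diff(Q,axis=0)).round(1).tolist(),'end',Q[-1])
E
```

```text
t 7.1667 p [ 0.5126 -0.0085  0.1647] tx az 14.3 shaker mm [ -4.4 -64.9] tilt 0.55 F [-0.7  0.5 -0.4] w 8.687660083995982e-06 j [-0.66  0.53  0.77  1.99 -0.5   0.83 -0.93]
start tcp y,z [-78.29067545 171.30831128] steps tool y,z [[4.2, 0.9], [4.1, 1.2], [4.0, 1.6], [3.9, 1.9], [3.7, 2.2], [3.5, 2.4], [3.3, 2.7], [3.1, 2.9], [2.9, 3.2], [2.6, 3.4], [2.3, 3.6], [2.1, 3.7], [1.8, 3.9], [1.5, 4.0], [1.1, 4.1], [0.8, 4.2]] end [-123.04390686  125.37927353]
```

Call:
servo_tool:
  motion:
    - [[0, 0.004, 0, 0, 0, 0, 0], [0, 0.004, 0, 0, 0, 0, 0], [0, 0.003, 0, 0, 0, 0, 0], [0, 0, 0, 0, 0, 0, 0], [0, 0, 0, 0, 0, 0, 0]]

```text
clock: 7.58
ee_pos: [0.5201, -0.0194, 0.17]
orientation: [-0.0, 0.992, 0.125, 0.001]
force: [-0.5, -0.6, 0.1]
grip_width: 0.0001
gripper_force: 0.0
```

```bash
python3 -c "
from h import *
st()"
```

```text
t 7.5833 p [ 0.5201 -0.0194  0.17  ] tx az 14.4 shaker mm [  0.2 -77.3] tilt 0.07 F [-0.5 -0.6  0.1] w 7.606083099038345e-05 j [-0.64  0.53  0.77  1.98 -0.5   0.83 -0.91]
```

On station, just short of contact. Pushing along the arc.

Call:
servo_tool:
  motion:
    - [[0, 0.0042, 0.0005, 0, 0, 0, 0], [0, 0.0041, 0.0012, 0, 0, 0, 0], [0, 0.004, 0.0016, 0, 0, 0, 0], [0, 0.0039, 0.0019, 0, 0, 0, 0], [0, 0.0037, 0.0022, 0, 0, 0, 0], [0, 0.0035, 0.0024, 0, 0, 0, 0], [0, 0.0033, 0.0027, 0, 0, 0, 0]]

```text
clock: 8.17
ee_pos: [0.5266, -0.0457, 0.1568]
orientation: [0.0, 0.992, 0.125, 0.0]
force: [-0.1, 1.5, 5.3]
grip_width: 0.0003
gripper_force: 2.1
```

Call:
servo_tool:
  motion:
    - [[0, 0.0031, 0.0029, 0, 0, 0, 0], [0, 0.0029, 0.0032, 0, 0, 0, 0], [0, 0.0026, 0.0034, 0, 0, 0, 0], [0, 0.0023, 0.0036, 0, 0, 0, 0], [0, 0.0021, 0.0037, 0, 0, 0, 0], [0, 0.0018, 0.0039, 0, 0, 0, 0]]

```text
clock: 8.67
ee_pos: [0.5304, -0.0609, 0.1361]
orientation: [0.001, 0.992, 0.125, 0.001]
force: [0.7, -1.5, 5.3]
grip_width: 0.0005
gripper_force: 2.0
```

```bash
python3 -c "
from h import *
st()"
```

```text
t 8.6667 p [ 0.5304 -0.0609  0.1361] tx az 14.3 shaker mm [ 1.000e-01 -1.201e+02] tilt 0.12 F [ 0.7 -1.5  5.3] w 0.00047168524723720224 j [-0.51  0.6   0.72  1.96 -0.55  0.78 -0.79]
```

Call:
servo_tool:
  motion:
    - [[0, 0.001, 0.0035, 0, 0, 0, 0], [0, 0.001, 0.003, 0, 0, 0, 0], [0, 0.0005, 0.002, 0, 0, 0, 0], [0, 0.0005, 0.0015, 0, 0, 0, 0], [0, 0, 0, 0, 0, 0, 0]]

```text
clock: 9.08
ee_pos: [0.5303, -0.0624, 0.1257]
orientation: [0.0, 0.992, 0.125, -0.0]
force: [0.1, -1.2, 2.0]
grip_width: -0.0002
gripper_force: 0.5
```

Call:
servo_tool:
  motion:
    - [[0, 0, 0.001, 0, 0, 0, 0], [0, 0, 0.001, 0, 0, 0, 0], [0, 0, 0, 0, 0, 0, 0]]

```text
clock: 9.33
ee_pos: [0.5304, -0.0624, 0.1245]
orientation: [-0.0, 0.992, 0.125, -0.0]
force: [-1.7, -1.3, 8.9]
grip_width: -0.0004
gripper_force: 4.1
```

Call:
servo_tool:
  motion:
    - [[0, 0, 0.001, 0, 0, 0, 0], [0, 0, 0.001, 0, 0, 0, 0], [0, 0, 0, 0, 0, 0, 0], [0, 0, 0, 0, 0, 0, 0]]

```text
clock: 9.67
ee_pos: [0.5306, -0.0626, 0.1239]
orientation: [-0.001, 0.992, 0.125, 0.0]
force: [-5.8, -0.7, 27.0]
grip_width: -0.0001
gripper_force: 13.2
```

The 27 N reaction with no further travel means the lever is on its stop. Lifting off.

Call:
servo_tool:
  motion:
    - [[0, 0, -0.005, 0, 0, 0, 0], [0, 0, -0.02, 0, 0, 0, 0], [0, 0, -0.035, 0, 0, 0, 0], [0, 0, -0.035, 0, 0, 0, 0], [0, 0, -0.02, 0, 0, 0, 0], [0, 0, 0, 0, 0, 0, 0], [0, 0, 0, 0, 0, 0, 0]]

```text
clock: 10.25
ee_pos: [0.5305, -0.0613, 0.2373]
orientation: [-0.001, 0.992, 0.126, 0.0]
force: [-0.7, 0.4, -0.8]
grip_width: 0.0001
gripper_force: 0.0
```

```bash
python3 - <<'E'
from h import *
st(); b=snap('scene','s3')
cv2.imwrite('pics/s3c.png',cv2.resize(b['color'][210:350,210:430],None,fx=3.5,fy=3.5,interpolation=cv2.INTER_CUBIC)[:,:,::-1])
W=cloud(b);z=W[...,2];S=(W[...,:2]-C0)@Rs
m=(z>.116)&(z<.135)&(abs(S[...,0])<.06)&(abs(S[...,1])<.05);print('flange',np.nanmedian(S[m]*1000,0))
m=(z>.09)&(z<.13)&(abs(S[...,0])<.014)&(S[...,1]<-.1)&(S[...,1]>-.17);P=np.c_[S[m],z[m]]*1000
print('lever',len(P),'y',P[:,1].min(),'slope',np.polyfit(P[:,1],P[:,2],1),'z',np.median(P[:,2]))
a=dict(np.load('scene1.npz'));d=cv2.absdiff(a['color'],b['color']).max(2)
for n,(u0,u1,v0,v1) in dict(jar=(222,262,245,290),bottle=(393,432,205,278),tip=(280,368,340,408)).items(): print(n,np.mean(d[v0:v1,u0:u1]))
E
```

```text
t 10.25 p [ 0.5305 -0.0613  0.2373] tx az 14.4 shaker mm [ 1.000e-01 -1.204e+02] tilt 0.09 F [-0.7  0.4 -0.8] w 0.00014196317175358067 j [-0.61  0.46  0.84  1.89 -0.41  0.98 -0.9 ]
flange [11.95337624 -1.0058615 ]
lever 320 y -158.97423972186027 slope [-8.39830618e-02  9.81310040e+01] z 109.6666342963563
jar 10.994444444444444
bottle 8.32314717246224
tip 3.547794117647059
```

View pics/s3c.png

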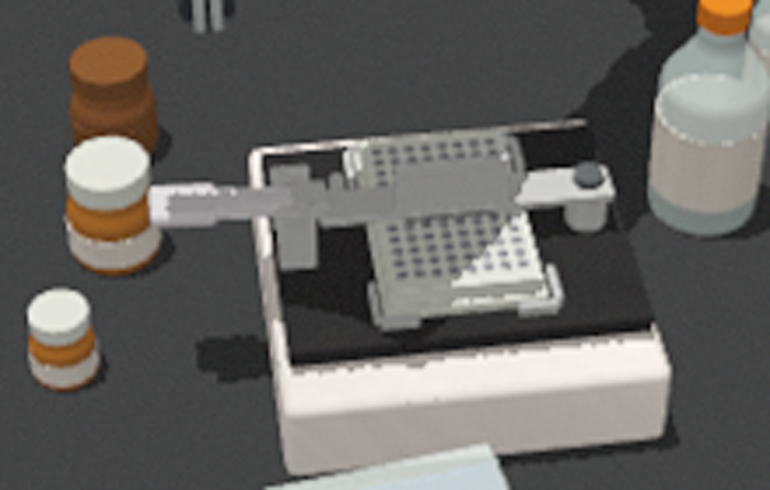

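The lever is down: paddle at crop (185,205), slope 0.084, which is about 1.49 rad. The strap is home, the plate is seated and everything else is in place. Handing in.

```bash
python3 -c "
from rig import manip
print(manip.finish_job())"
```

```text
the job is handed in; nothing more can be done
None
```

The strap was pushed home against its stop pin, then the lever to its stop (about 1.49 rad); the last picture shows the plate seated and the bottle, jar and tip box in place, and the job was handed in at about 10 s, no verdict returned.

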